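Oil a manuscript cover board on the folding stand

ROBOT

A 6-joint arm with a two-finger parallel gripper is mounted at the origin on the work surface. World frame = base frame: x ahead of the robot, y to its left, z up, the work surface at z = 0. Lengths are in m, angles in rad, forces in N, time in s.
With the tool pointing down it reaches from about 0.325 to 0.75 m from the base axis. Payload 7.6 kg.
Tool frame: the origin (TCP) lies on the centre line of the jaws, within the pads' length; the fingertips stand 8 mm ahead of it and the grasp point (between the pads) lies 11 mm behind it; z points along the fingers, y is the line along which they close (so a half turn about z gives the same grasp; the last joint's range is limited). The gripper opens to 85 mm and grips with 20 to 120 N. Pads are 22 mm wide; open, the fingers measure 114 mm over their backs; the gripper's body (76 mm by 85 mm) begins 54 mm behind the grasp point. The pads swing forward as they close: fully open they stand 13 mm farther back than shut.
Start: joints at [-1.196, 0.052, 1.401, -0, 1.689, -0.07], TCP at [0.226, -0.474, 0.239] pointing down, gripper open.
Joint ranges: [-2.9, 2.9], [-0.91, 2.17], [0.12, 2.37], [-1.06, 4.2], [0.26, 2.73], [-2.93, 2.93]. Speed limits (rad/s): [2.57, 2.57, 3.01, 3.14, 3.14, 3.14].

INTERFACE

Orientations are given as a 3x3 rotation matrix whose columns are the frame's x, y, z axes.
In Python, from cell import r gives the robot as it stands.
- The arm moves only by the shell command python3 -m creep 'ROWS' [FORCE]. ROWS is text: rows parted by semicolons, each of 5 numbers parted by spaces: the closure, from 0 (fully open) to 1 (shut), then the shift along the world's x, y, z in units of 40 cm (1.0 is 40 cm), then the turn about the world's z in units of pi/2 rad (1.0 is pi/2 rad). In form: fingers dx dy dz twist; .... A call has 1 to 8 rows; each row is the pose to reach, as a shift and turn from the pose commanded when the call began; what a row does not reach only later rows make up. A row lasts 1/10 s, in which the tool goes at most 50 mm and 8.59 degrees, less where a joint would pass 70% of its speed; a pose out of reach is approached as far as the arm can. A call with a number of a shift or a turn outside -1 to 1 is refused whole. A call with a gripper value outside its range is refused whole. The fingers move at their own pace and stop on an object; FORCE is the grip in N (left out, the last holds). Time passes only in rows, so rows that repeat a pose let the fingers close. It gives the time, the measured TCP pose, the force, the opening and the grip force at its end, in the units of the state.
- r.sense(): the state, without advancing time (a new reading comes with each control period).
- r.grab_frame(name): name is "scene" or "top" or "wrist"; returns the picture (420x560x3 uint8, blue, green, red); there is no depth.
- r.camera_model(name): a dict with "mtx" (3x3 intrinsics, pixels), "rvec" (rotation vector, rad) and "tvec" (3), from world to camera coordinates, as OpenCV has them; the wrist camera has in their place "tool_from_camera" (4x4, takes a point from camera to tool coordinates, whose origin is the TCP and whose axes are the flange's). Camera axes: x right, y down, z forward; pixel columns grow to the right and rows downward; lengths in m; the calibration is good to about 2 mm. A picture is of the moment at which its call begins: read the wrist's pose just before it. camera_model takes no time and is no camera call.
- r.finish_job(): hands the job in; it is judged then, once.
Trained networks look in the newest picture that a camera, given by its name, has taken for a name from the list of things; names that differ only in an ending like _2 or _b are one class to them, and where a whole thing is asked for, a point or a joint stands for the part that bears it (a point fixed in the world has none). Each returns a list of dicts, best first, with "confidence" (0 to 1); they miss things now and then, are a little off and sometimes report something else, mostly with a low value. They report only what shows in the picture. A call takes as long as a camera call.
- r.look_for(camera, query): "point" ([x, y, z] in m, in the coordinates of the camera as it stood for that picture, good to about 4 mm: the middle of the surface that is visible of it).
- r.masks_of(camera, query): "region" (420x560 bool, what is visible of it).
The state is a dict: "time": time; "joint_positions": joint angles; "qd": joint speeds; "joint_efforts": joint torques, N m; "ee_pos": TCP position; "ee_rot": TCP orientation; "contact_force": force on the tool from outside, world axes, zero at the start; "wrist_torque": the same for the moment, N m; "gripper_width": opening from 0.0 (shut) to 1.0 (fully open); "finger_force": force on a finger pad.
Only numpy, scipy, OpenCV 4.12 (cv2) and the standard library are available. Lean on these libraries where they do the work, as an engineer would, in place of code of your own. Each camera call takes 0.05 s, during which the arm holds its last target. There are 200 camera calls.

TASK

Swing the folded arm of the varnishing stand all the way out until it clicks home, then set the teak cover board down flat across both arms and let go of it. Take the brush from its rest, dip the bristles in the open aluminium bowl, and draw them along the top of the board from the end nearer the robot to the far end. Then lay the brush back on its rest, with nothing else knocked about.

Things in the scene. Friction and masses are not known exactly. Their poses are not given: they have to be found in the camera images.
- stand: Heavy grey varnishing stand, immovable. Origin on the table midway between its two vertical hinge pins. x: along its rail (235 x 30 mm, 30 mm high), roughly away from the robot; pins at x = -85 (near) and +85 mm. Each holds a round arm 130 mm long, 19 mm thick with black sleeve, its end turned up. The near arm is fixed, pointing to -y; the far arm starts folded over the rail. Hubs 59 mm high.
- arms_mid (a point): Point fixed to the stand at its x = 0, y = -70 mm, 56 mm above the table (level with the tops of the sleeves): midway between the two arms when both are out, 170 mm apart. The middle of the board's underside belongs here. Axes as the stand's.
- fold_hinge (a point): Point on the vertical hinge axis of the folding arm, 47 mm above the table. The knob of the spring plunger sticks out to 75 mm on the stand's +y side of each hinge pin, 44 mm high.
- fold_end (a point): Point on the upturned end of the folding arm, 130 mm from the hinge axis, 80 mm above the table. The end is a vertical round post 16 mm thick (18 mm at its black cap), standing free from 56 to 96 mm above the table: pinch it or push it.
- swing_arm (a joint): Angle of the folding arm, rad: 0 folded (pointing to the stand's -x), growing counter-clockwise seen from above; 1.57 is home, pointing to the stand's -y, parallel to the fixed arm. Light friction, stays where left. From about 1.2 a spring plunger resists (3 to 5 N at the arm's end); past about 1.42 it snaps home and holds. Stop at 1.60.
- board_mid (a point): Centre of the teak cover board, a plain dark wooden plate 210 x 54 x 12 mm (x long, y wide, z thick), about 0.09 kg, lying flat on the table at the start. 6 mm from centre to top and bottom.
- brush_mid (a point): Where to hold the flat brush: centre of its handle, 26 mm wide (y), 12 mm thick (z), straight for 42 mm towards the bristles (-x) and 43 mm the other way. Brush 190 mm long; bristle ends 115 mm from here along -x, 1 mm higher. Steel ferrule 34 x 14 mm. Lies level on its rest at the start, this point over the rest's middle. 0.06 kg, balances 30 mm to the bristle side.
- brush_tip (a point): Middle of the end of the bristles: 32 mm wide, about 10 mm thick, 44 mm long; they bend springily about their root, about 0.13 N per mm at the end, up to 25 mm either way.
- rest_top (a point): Fixed wooden brush rest: point midway between its two notched walls (55 mm to either side along its x, 8 mm thick), level with the notch floors, 34 mm above the table. Notches 42 mm wide, 10 mm deep; base 130 x 62 x 6 mm. The brush lies along x, bristles to -x, brush_mid 6 mm above this point.
- oil_bowl_rim (a point): Centre of the mouth of the round open aluminium bowl, standing loose on the table: rim radius 52 mm (inside 49 mm), 42 mm high, inner floor 4 mm above the table with inner radius 40 mm. 0.3 kg.
- jar: Bystander: closed amber jar 80 mm across and 64 mm high, origin at the centre of its underside; it and the bowl may stand in each other's places.
- bundle: Bystander: tied palm-leaf manuscript, 330 x 48 x 32 mm, long along its y axis, lying beyond the stand; origin at the centre of its underside.
- spool: Bystander: spool of orange cord 68 mm across, 50 mm high; origin at the centre of its underside.

How it is judged:
On the way, in this order (a step that is already met when the one before it is completed fails the run):
1. the arm has been swung out and has clicked home (value of joint swing_arm above 1.52 rad and velocity of joint swing_arm below 0.1 rad/s), for 0.2 s.
2. the board is lowered by hand to the two arms, not dropped onto them (contact force between the fingers and board above 0.3 N and z of board_mid in the frame of arms_mid between 0.002 and 0.018 m and x of board_mid in the frame of arms_mid between -0.035 and 0.035 m and y of board_mid in the frame of arms_mid between -0.035 and 0.035 m).
3. the board lies flat across both arms, let go (x of board_mid in the frame of arms_mid between -0.025 and 0.025 m and y of board_mid in the frame of arms_mid between -0.028 and 0.028 m and z of board_mid in the frame of arms_mid between 0.002 and 0.01 m and angle between the x axis of board_mid and the x axis of stand, either way round below 0.2 rad and angle between the z axis of board_mid and the z axis of stand, either way round below 0.06 rad and linear speed of board below 0.02 m/s and contact force between the fingers and board below 0.05 N), for 0.2 s.
4. the bristles are dipped in the bowl (horizontal distance between brush_tip and oil_bowl_rim below 0.046 m and z of brush_tip in the frame of oil_bowl_rim below -0.008 m).
5. the bristles touch the top of the board near its near end (contact force between bristles and board above 0.1 N and y of brush_tip in the frame of arms_mid between -0.06 and 0.06 m and z of brush_tip in the frame of arms_mid above 0.008 m and x of brush_tip in the frame of arms_mid below -0.045 m).
6. they are on it at its middle (contact force between bristles and board above 0.1 N and y of brush_tip in the frame of arms_mid between -0.06 and 0.06 m and z of brush_tip in the frame of arms_mid above 0.008 m and x of brush_tip in the frame of arms_mid between -0.02 and 0.02 m).
7. they are on it near its far end (contact force between bristles and board above 0.1 N and y of brush_tip in the frame of arms_mid between -0.06 and 0.06 m and z of brush_tip in the frame of arms_mid above 0.008 m and x of brush_tip in the frame of arms_mid above 0.045 m).
At the end, for the whole second after the job is handed in: Folding arm home (above 1.52 rad); board flat and still across both arms, middle within 25 mm along and 28 mm across of arms_mid, parallel to the rail within 0.2 rad; brush level (0.15 rad) and still in both notches of its rest, within 25 mm of its middle; bowl upright (value of joint swing_arm above 1.52 rad and x of board_mid in the frame of arms_mid between -0.025 and 0.025 m and y of board_mid in the frame of arms_mid between -0.028 and 0.028 m and z of board_mid in the frame of arms_mid between 0.002 and 0.01 m and angle between the x axis of board_mid and the x axis of stand, either way round below 0.2 rad and angle between the z axis of board_mid and the z axis of stand, either way round below 0.06 rad and linear speed of each of board, brush below 0.02 m/s and horizontal distance between brush_mid and rest_top below 0.025 m and z of brush_mid in the frame of rest_top between 0.002 and 0.012 m and angle between the x axis of brush_mid and the x axis of rest_top, either way round below 0.25 rad and angle between oil_bowl_rim's own z axis and vertical below 0.1 rad and angle between the z axis of brush_mid and the z axis of rest_top, either way round below 0.15 rad); the robot touches nothing.
It fails at once if a bystander (jar, manuscript, spool) is moved by more than 20 mm (distance of any of jar, bundle, spool from where it was at the start of the episode above 0.02 m).
It fails at once if the bowl is pushed by more than 30 mm or tipped (distance of oil_bowl_rim from where it was at the start of the episode above 0.03 m or angle between oil_bowl_rim's own z axis and vertical above 0.35 rad).
It also fails if it takes over 72 s, if anything falls off the work surface, if the arm or the gripper's body presses on something with over 40 N, if the wrist force passes 120 N, or if a joint passes its speed limit or range.

## Working session

There is one attempt and no reset: what is moved stays moved. The work goes in short steps, Python scripts to look and compute and a shell command to move; the robot and the scene stay as the last step left them, time stands still between calls to the robot, and variables do not carry over. Pictures are saved under pics/ and viewed, at most 10 in all, crops included, and the job is handed in when it is done.

```bash
ls; mkdir -p pics; cat > h.py <<'E'
import numpy as np, cv2
from cell import r
def w(cam,p):
    m=r.camera_model(cam)
    if 'tool_from_camera' in m:
        s=r.sense(); q=m['tool_from_camera']@np.r_[p,1]; return np.array(s['ee_pos'])+np.array(s['ee_rot'])@q[:3]
    R=cv2.Rodrigues(np.array(m['rvec'],float))[0]; return R.T@(np.array(p)-np.array(m['tvec']).ravel())
def pix2plane(cam,uv,z,s=None):
    m=r.camera_model(cam); uv=np.atleast_2d(uv).astype(float)
    d=np.c_[uv,np.ones(len(uv))]@np.linalg.inv(m['mtx']).T
    if 'tool_from_camera' in m:
        s=s or r.sense(); T=np.array(m['tool_from_camera']); R=np.array(s['ee_rot'])@T[:3,:3]; o=np.array(s['ee_pos'])+np.array(s['ee_rot'])@T[:3,3]
    else:
        R=cv2.Rodrigues(np.array(m['rvec'],float))[0].T; o=-R@np.array(m['tvec']).ravel()
    D=d@R.T; return o+D*((z-o[2])/D[:,2])[:,None]
E
python3 - <<'E'
from h import *
for c in ('top','scene'):
    f=r.grab_frame(c); cv2.imwrite(f'pics/{c}0.png',f)
    for q in ['stand','fold_end','board_mid','brush_mid','brush_tip','rest_top','oil_bowl_rim','jar','bundle','spool']:
        for d in r.look_for(c,q)[:2]: print(c,q,round(d['confidence'],2),w(c,d['point']).round(3))
s=r.sense();print(s['time'],s['ee_rot'])
E
```

```text
pics
top stand 0.86 [0.532 0.001 0.032]
top fold_end 0.64 [ 0.605 -0.012  0.052]
top board_mid 0.84 [0.445 0.325 0.014]
top brush_mid 0.97 [ 0.411 -0.314  0.047]
top brush_tip 0.75 [ 0.356 -0.294  0.051]
top rest_top 0.77 [ 0.455 -0.303  0.009]
top oil_bowl_rim 0.78 [0.649 0.266 0.005]
top jar 0.58 [ 0.648 -0.215  0.064]
top bundle 0.58 [ 0.751 -0.043  0.036]
top spool 0.88 [0.628 0.387 0.049]
top spool 0.16 [ 0.601 -0.017  0.049]
scene stand 0.92 [0.53  0.01  0.038]
scene fold_end 0.72 [ 0.418 -0.311  0.042]
scene fold_end 0.58 [ 0.606 -0.009  0.047]
scene board_mid 0.97 [0.458 0.321 0.013]
scene board_mid 0.58 [ 0.761 -0.028  0.031]
scene brush_mid 0.79 [ 0.415 -0.313  0.044]
scene brush_tip 0.43 [ 0.358 -0.292  0.045]
scene rest_top 0.89 [ 0.452 -0.311  0.005]
scene rest_top 0.68 [ 0.606 -0.008  0.048]
scene oil_bowl_rim 0.67 [0.634 0.253 0.011]
scene jar 0.56 [ 0.669 -0.202  0.057]
scene jar 0.37 [ 0.612 -0.014  0.048]
scene bundle 0.56 [ 0.763 -0.026  0.034]
scene spool 0.7 [0.646 0.397 0.05 ]
1.1 [[ 9.02676777e-01  4.30319225e-01  2.31912949e-05]
 [ 4.30319225e-01 -9.02676772e-01 -1.03795894e-04]
 [-2.37311254e-05  1.03673803e-04 -9.99999994e-01]]
```

View pics/top0.png

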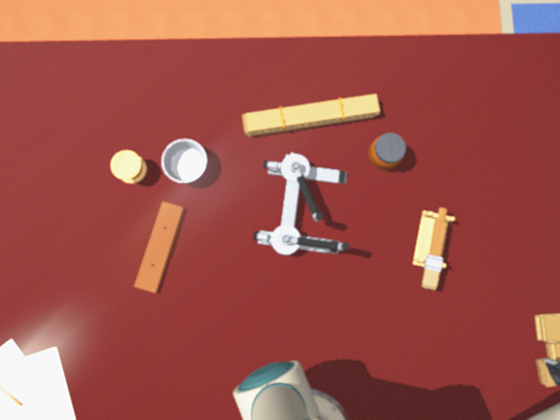

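View pics/scene0.png

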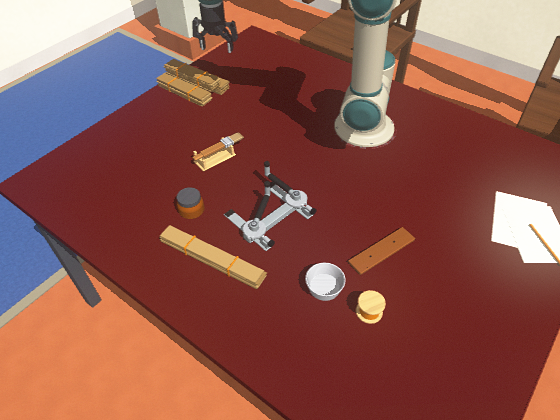

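Top view: stand hubs are near (295,167) far and (287,239) near. The fixed arm's end is at about (345,247), and the folded arm's end at about (318,216). Board is around (160,247), bowl (185,161), spool (128,166), jar (388,151), and the brush lies from (442,210) to (431,288) with its bristles toward the robot. The scene view agrees with this.

```bash
python3 - <<'E'
from h import *
P=lambda n,uv,z: print(n,pix2plane('top',uv,z)[:,:2].round(3).tolist())
P('hubs far,near',[[295,167],[287,239]],.059)
P('posts fold,fixed',[[319,216],[345,247]],.096)
P('jar',[388,148],.064)
def rect(q,z):
    ms=r.masks_of('top',q)
    for m in ms[:1]:
        ys,xs=np.nonzero(m['region']); p=pix2plane('top',np.c_[xs,ys],z)[:,:2]
        (c,wh,a)=cv2.minAreaRect(p.astype(np.float32)); u=np.linalg.svd(p-p.mean(0),full_matrices=False)[2][0]
        print(q,round(m['confidence'],2),np.round(c,3),np.round(wh,3),round(a,1),'mean',p.mean(0).round(3),'axis deg',np.degrees(np.arctan2(u[1],u[0])).round(1))
r.grab_frame('top')
rect('board_mid',.012);rect('brush_mid',.045);rect('rest_top',.03);rect('oil_bowl_rim',.042);rect('stand',.04);rect('spool',.05);rect('jar',.064);rect('bundle',.032)
E
```

```text
hubs far,near [[0.617, 0.001], [0.452, 0.024]]
posts fold,fixed [[0.498, -0.047], [0.429, -0.101]]
jar [[0.656, -0.215]]
board_mid 0.91 [0.445 0.322] [0.055 0.207] 71.9 mean [0.443 0.324] axis deg 162.3
brush_mid 0.94 [ 0.427 -0.317] [0.038 0.19 ] 74.8 mean [ 0.418 -0.314] axis deg 165.5
rest_top 0.94 [ 0.456 -0.299] [0.066 0.143] 54.1 mean [ 0.452 -0.299] axis deg 157.2
oil_bowl_rim 0.67 [0.643 0.26 ] [0.1   0.101] 89.9 mean [0.642 0.26 ] axis deg -59.5
stand 0.7 [ 0.537 -0.01 ] [0.215 0.234] 89.1 mean [ 0.529 -0.007] axis deg 175.0
spool 0.7 [0.628 0.386] [0.083 0.064] 50.2 mean [0.628 0.386] axis deg -127.3
jar 0.86 [ 0.65 -0.21] [0.073 0.09 ] 43.2 mean [ 0.649 -0.21 ] axis deg -49.7
bundle 0.6 [ 0.751 -0.042] [0.058 0.329] 8.2 mean [ 0.751 -0.041] axis deg 97.8
```

```bash
python3 -m creep '0 0.34 0.53 0 0;0 0.34 0.53 0 0;0 0.34 0.53 0 0;0 0.34 0.53 0 0;0 0.34 0.53 0 0;0 0.34 0.53 0 0;0 0.34 0.53 0 0' 30
python3 -m creep '0 0.34 0.54 -0.05 0;0 0.34 0.54 -0.05 0;0 0.34 0.54 -0.05 0;0 0.34 0.54 -0.05 0;0 0.34 0.54 -0.05 0;0 0.34 0.54 -0.05 0;0 0.34 0.54 -0.05 0'
python3 - <<'E'
from h import *
f=r.grab_frame('wrist'); cv2.imwrite('pics/w1.png',f)
for q in ['fold_end','fold_hinge','stand']:
    for d in r.look_for('wrist',q)[:3]: print(q,round(d['confidence'],2),w('wrist',d['point']).round(3))
print(r.sense()['ee_pos'],r.camera_model('wrist'))
E
```

```text
time: 2.25
ee_pos: [0.3624, -0.2612, 0.2395]
ee_rot: [[0.902, 0.433, 0.0], [0.433, -0.902, -0.001], [-0.0, 0.001, -1.0]]
contact_force: [0.4, -0.7, -0.3]
gripper_width: 1.002
finger_force: 0.0
time: 2.95
ee_pos: [0.4981, -0.0463, 0.2187]
ee_rot: [[0.902, 0.431, -0.001], [0.431, -0.902, -0.0], [-0.001, -0.0, -1.0]]
contact_force: [-0.4, -0.8, -0.3]
gripper_width: 0.998
finger_force: 0.0
fold_end 0.77 [ 0.604 -0.013  0.051]
fold_end 0.74 [ 0.647 -0.196  0.055]
fold_end 0.54 [ 0.473 -0.309  0.006]
fold_hinge 0.16 [ 0.473 -0.311  0.007]
stand 0.89 [ 0.534 -0.007  0.036]
stand 0.26 [ 0.648 -0.194  0.053]
[ 0.49755257 -0.04773775  0.2195599 ] {'mtx': array([[351.85583365,   0.        , 278.57251423],
       [  0.        , 351.85583365, 211.92777417],
       [  0.        ,   0.        ,   1.        ]]), 'tool_from_camera': array([[-4.91766502e-04, -9.51550649e-01, -3.07491661e-01,
         7.84454389e-02],
       [ 9.99999806e-01, -3.50782928e-04, -5.13765754e-04,
        -4.99979575e-05],
       [ 3.81011311e-04, -3.07491854e-01,  9.51550637e-01,
        -1.34156752e-01],
       [ 0.00000000e+00,  0.00000000e+00,  0.00000000e+00,
         1.00000000e+00]])}
```

View pics/w1.png

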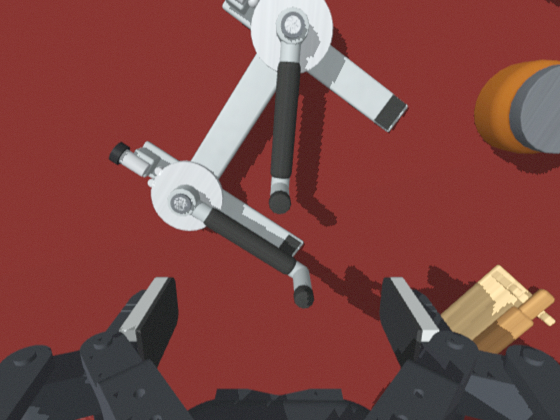

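The wrist view shows the fold post cap at (280,202), the fixed post cap at (304,296), and the hub centres at (291,22) far and (182,202) near. The post is between the jaws' sides but ahead of them in the image.

```bash
python3 - <<'E'
from h import *
print(pix2plane('wrist',[[280,202],[304,296]],.096).round(4)[:,:2], pix2plane('wrist',[[291,24],[182,202]],.062).round(4)[:,:2])
E
```

```text
[[ 0.5008 -0.0473]
 [ 0.4356 -0.1004]] [[ 0.6198 -0.    ]
 [ 0.4557  0.0248]]
```

```bash
python3 -m creep '0.4 0.008 0 -0.1 0;0.4 0.008 0 -0.2 0;0.4 0.008 0 -0.3 0;0.4 0.008 0 -0.36 0;0.4 0.008 0 -0.37 0' 40
python3 -m creep '1 0 0 0 0;1 0 0 0 0;1 0 0 0 0;1 0 0 0 0;1 0 0 0 0;1 0 0 0 0' 40
```

```text
time: 3.65
ee_pos: [0.4988, -0.0469, 0.0682]
ee_rot: [[0.904, 0.428, -0.006], [0.428, -0.904, 0.001], [-0.005, -0.003, -1.0]]
contact_force: [0.1, 0.3, -0.3]
gripper_width: 0.601
finger_force: 0.0
time: 4.25
ee_pos: [0.5022, -0.0464, 0.0735]
ee_rot: [[0.903, 0.43, 0.003], [0.43, -0.903, -0.001], [0.003, 0.003, -1.0]]
contact_force: [-1.9, -1.7, 7.0]
gripper_width: 0.174
finger_force: 39.2
```

```bash
python3 -m creep '1 0.008 -0.022 0.005 0.048;1 0.018 -0.042 0.008 0.092;1 0.032 -0.064 0.008 0.142;1 0.045 -0.081 0.008 0.187;1 0.062 -0.101 0.008 0.237;1 0.078 -0.117 0.008 0.281;1 0.095 -0.132 0.008 0.326;1 0.115 -0.147 0.008 0.376'
python3 -m creep '1 0.021 -0.014 0 0.05;1 0.041 -0.024 0 0.094;1 0.062 -0.033 0 0.139;1 0.086 -0.042 0 0.189;1 0.110 -0.049 0 0.239;1 0.138 -0.054 0 0.294;1 0.138 -0.054 0 0.294;1 0.138 -0.054 0 0.294'
```

```text
time: 5.05
ee_pos: [0.5475, -0.1038, 0.0738]
ee_rot: [[0.507, 0.862, 0.0], [0.862, -0.507, 0.002], [0.002, -0.001, -1.0]]
contact_force: [4.7, 4.7, -7.4]
gripper_width: 0.171
finger_force: 40.3
time: 5.85
ee_pos: [0.6019, -0.1256, 0.0738]
ee_rot: [[0.075, 0.997, -0.001], [0.997, -0.075, 0.001], [0.001, -0.001, -1.0]]
contact_force: [-0.4, 4.8, -5.6]
gripper_width: 0.169
finger_force: 40.4
```

```bash
python3 -m creep '0.5 0 0 0 0;0.5 0 0 0 0;0.5 0 0 0 0;0.5 0 0 0.1 0;0.5 0 0 0.2 0;0.4 -0.05 0.05 0.3 0;0.2 -0.1 0.1 0.4 0;0.2 -0.1 0.1 0.4 0'
python3 - <<'E'
from h import *
f=r.grab_frame('wrist'); cv2.imwrite('pics/w2.png',f)
E
```

```text
time: 6.65
ee_pos: [0.5632, -0.0852, 0.2433]
ee_rot: [[0.072, 0.997, 0.013], [0.997, -0.072, -0.003], [-0.002, 0.013, -1.0]]
contact_force: [-0.5, -0.4, 0.4]
gripper_width: 0.8
finger_force: 0.0
```

View pics/w2.png

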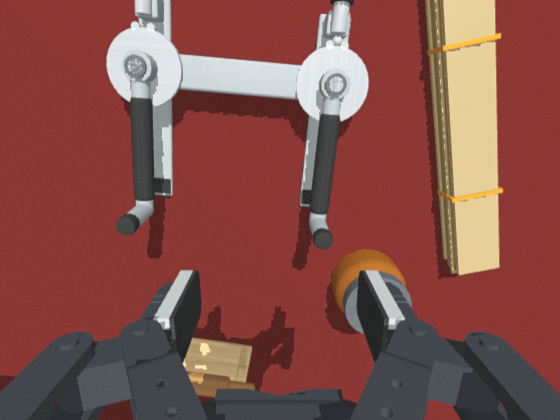

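The far arm is now out. Caps are at (127,224) fixed and (322,238) swung, with hub pins at (135,66) near and (336,84) far.

```bash
python3 - <<'E'
from h import *
a=pix2plane('wrist',[[127,224],[322,238]],.096)[:,:2]; b=pix2plane('wrist',[[135,66],[336,84]],.064)[:,:2]
print(a.round(4),b.round(4)); ang=lambda v:np.degrees(np.arctan2(v[1],v[0])).round(2)
print(ang(a[0]-b[0]),ang(a[1]-b[1]),ang(b[1]-b[0]),ang(a[1]-a[0]),[np.linalg.norm(x) for x in(a[0]-b[0],a[1]-b[1],b[1]-b[0],a[1]-a[0])])
r.grab_frame('top')
for c,q,z in(('top','board_mid',.012),):
    m=r.masks_of(c,q)[0]; ys,xs=np.nonzero(m['region']); p=pix2plane(c,np.c_[xs,ys],z)[:,:2]; print(q,cv2.minAreaRect(p.astype(np.float32)))
print(r.sense()['ee_pos'])
E
```

```text
[[ 0.436  -0.0981]
 [ 0.5981 -0.1232]] [[ 0.4553  0.0257]
 [ 0.6181 -0.    ]]
-98.89 -99.22 -8.98 -8.81 [np.float64(0.1252939403463652), np.float64(0.12482694352622911), np.float64(0.164842861722383), np.float64(0.16412587593598885)]
board_mid ((0.4459029734134674, 0.32200637459754944), (0.055523741990327835, 0.20947901904582977), 71.86215209960938)
[ 0.56220307 -0.08650746  0.23452525]
```

```bash
python3 -m creep '0.1 -0.145 0.51 0 0.42;0.1 -0.145 0.51 0 0.42;0.1 -0.145 0.51 0 0.42;0.1 -0.145 0.51 0 0.42;0.1 -0.145 0.51 0 0.42;0.1 -0.145 0.51 0 0.42'
python3 -m creep '0 -0.145 0.51 0 0.425;0 -0.145 0.51 0 0.425;0 -0.145 0.51 0 0.425;0 -0.145 0.51 0 0.425;0 -0.145 0.51 -0.1 0.425;0 -0.145 0.51 -0.15 0.425;0 -0.145 0.51 -0.15 0.425'
python3 - <<'E'
from h import *
s=r.sense(); f=r.grab_frame('wrist'); cv2.imwrite('pics/w3.png',f)
m=r.masks_of('wrist','board_mid')[0]; ys,xs=np.nonzero(m['region']); print(m['confidence'],xs.min(),xs.max(),ys.min(),ys.max())
p=pix2plane('wrist',np.c_[xs,ys],.012,s)[:,:2]; print(cv2.minAreaRect(p.astype(np.float32)))
print(s['ee_pos'],np.degrees(np.arctan2(s['ee_rot'][1][1],s['ee_rot'][0][1])))
E
```

```text
time: 7.4
ee_pos: [0.5036, 0.119, 0.2328]
ee_rot: [[-0.556, 0.831, -0.003], [0.831, 0.556, -0.0], [0.001, -0.003, -1.0]]
contact_force: [-0.1, 0.1, 0.2]
gripper_width: 0.905
finger_force: 0.0
time: 8.1
ee_pos: [0.4454, 0.3198, 0.1694]
ee_rot: [[-0.949, 0.314, -0.007], [0.314, 0.949, -0.005], [0.005, -0.007, -1.0]]
contact_force: [-0.1, 0.0, -0.3]
gripper_width: 1.0
finger_force: 0.0
0.98 251 318 62 300
((0.44424018263816833, 0.32440096139907837), (0.05336099490523338, 0.20795395970344543), 72.2461166381836)
[0.44542307 0.31981611 0.16944332] 71.67437701861948
```

```bash
python3 -m creep '0 0 0.006 -0.1 0;0 0 0.006 -0.2 0;0 0 0.006 -0.3 0;0 0 0.006 -0.36 0;0 0 0.006 -0.37 0;0 0 0.006 -0.37 0'
```

```text
time: 8.8
ee_pos: [0.4475, 0.3239, 0.0278]
ee_rot: [[-0.95, 0.313, 0.001], [0.313, 0.95, 0.001], [-0.001, 0.001, -1.0]]
contact_force: [-0.4, -0.0, 1.0]
gripper_width: 1.002
finger_force: 0.0
```

```bash
python3 -m creep '0 -0.005 0 -0.03 0;0 -0.005 0 -0.049 0;1 -0.005 0 -0.049 0;1 -0.005 0 -0.049 0;1 -0.005 0 -0.049 0;1 -0.005 0 -0.049 0;1 -0.005 0 -0.049 0' 40
```

```text
time: 9.5
ee_pos: [0.4447, 0.3244, 0.0076]
ee_rot: [[-0.95, 0.312, 0.001], [0.312, 0.95, 0.001], [-0.001, 0.001, -1.0]]
contact_force: [0.6, 0.4, 3.3]
gripper_width: 0.617
finger_force: 43.1
```

```bash
python3 -m creep '1 0 0 0.05 0;1 0 0 0.15 0;1 0.02 -0.05 0.25 0.02;1 0.05 -0.15 0.25 0.05;1 0.07 -0.25 0.25 0.08;1 0.09 -0.35 0.25 0.1;1 0.1 -0.43 0.25 0.103;1 0.1 -0.475 0.25 0.103'
python3 -m creep '1 0.02 -0.09 0 0;1 0.05 -0.18 0 0;1 0.07 -0.28 0 0;1 0.09 -0.37 0 0;1 0.1 -0.44 0 0;1 0.1 -0.475 0 0;1 0.1 -0.475 0 0;1 0.1 -0.475 0 0'
python3 - <<'E'
from h import *
s=r.sense(); f=r.grab_frame('wrist'); cv2.imwrite('pics/w4.png',f)
print(s['ee_pos'],np.degrees(np.arctan2(s['ee_rot'][1][1],s['ee_rot'][0][1])))
E
```

```text
time: 10.3
ee_pos: [0.4844, 0.1317, 0.1067]
ee_rot: [[-0.988, 0.157, -0.0], [0.157, 0.988, -0.0], [0.0, -0.001, -1.0]]
contact_force: [0.5, 0.3, -1.0]
gripper_width: 0.618
finger_force: 42.7
time: 11.1
ee_pos: [0.5241, -0.055, 0.1067]
ee_rot: [[-0.988, 0.154, -0.0], [0.154, 0.988, 0.001], [0.001, 0.001, -1.0]]
contact_force: [0.1, 0.0, -0.5]
gripper_width: 0.618
finger_force: 42.7
[ 0.52406237 -0.05502225  0.10672025] 81.11501324874074
```

View pics/w4.png

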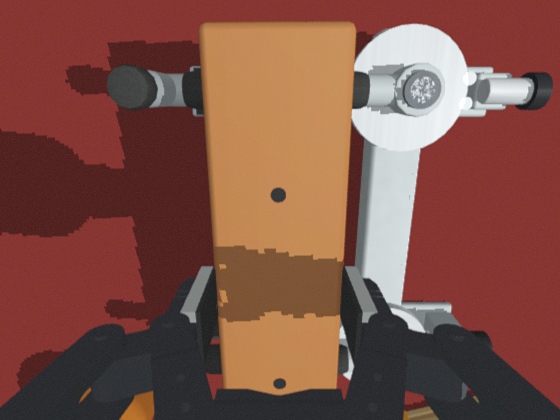

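The board sits between the near post (130,88) and the near hub (420,90), parallel to the rail, with its near end at row 22, past the near arm. It's ready to lower.

```bash
python3 -m creep '1 0 0 -0.03 0;1 0 0 -0.06 0;1 0 0 -0.08 0;1 0 0 -0.095 0;1 0 0 -0.1 0;1 0 0 -0.104 0;1 0 0 -0.107 0;1 0 0 -0.107 0'
```

```text
time: 11.95
ee_pos: [0.5245, -0.056, 0.0643]
ee_rot: [[-0.988, 0.155, 0.0], [0.155, 0.988, 0.0], [-0.0, 0.0, -1.0]]
contact_force: [-1.4, 0.7, -1.1]
gripper_width: 0.62
finger_force: 42.7
```

```bash
python3 -m creep '1 0 0 -0.003 0;1 0 0 -0.003 0'
python3 -m creep '1 0 0 -0.003 0;1 0 0 -0.003 0'
```

```text
time: 12.15
ee_pos: [0.5247, -0.056, 0.0641]
ee_rot: [[-0.988, 0.155, 0.001], [0.155, 0.988, -0.0], [-0.001, 0.0, -1.0]]
contact_force: [-2.8, 1.0, 5.7]
gripper_width: 0.618
finger_force: 43.2
time: 12.35
ee_pos: [0.525, -0.0561, 0.064]
ee_rot: [[-0.988, 0.155, 0.002], [0.155, 0.988, -0.0], [-0.002, -0.0, -1.0]]
contact_force: [-6.2, 0.0, 11.6]
gripper_width: 0.615
finger_force: 44.0
```

```bash
python3 -m creep '1 0 0 0.004 0;0 0 0 0.004 0;0 0 0 0.004 0;0 0 0 0.004 0;0 0 0 0.05 0;0 0 0 0.15 0;0 0 0 0.25 0;0 0 0 0.35 0'
python3 - <<'E'
from h import *
s=r.sense(); f=r.grab_frame('wrist'); cv2.imwrite('pics/w5.png',f); r.grab_frame('top')
m=r.masks_of('top','board_mid')[0]; ys,xs=np.nonzero(m['region']); p=pix2plane('top',np.c_[xs,ys],.068)[:,:2]; print(cv2.minAreaRect(p.astype(np.float32)))
for q in('board_mid',):
  for d in r.look_for('top',q)[:2]: print(d['confidence'],w('top',d['point']))
def rect(c,q,z):
    m=r.masks_of(c,q)[0]; ys,xs=np.nonzero(m['region']); p=pix2plane(c,np.c_[xs,ys],z)[:,:2]; print(q,cv2.minAreaRect(p.astype(np.float32)))
print(s['ee_pos'])
E
```

```text
time: 13.15
ee_pos: [0.524, -0.0559, 0.203]
ee_rot: [[-0.988, 0.155, -0.0], [0.155, 0.988, 0.0], [0.0, 0.0, -1.0]]
contact_force: [1.1, 0.3, 0.9]
gripper_width: 1.0
finger_force: 0.0
((0.48850807547569275, -0.05962120741605759), (0.03671729192137718, 0.09981174021959305), 81.67530059814453)
0.79 [ 0.48690219 -0.0536573   0.06827918]
[ 0.52403965 -0.05586225  0.20300868]
```

```bash
python3 -m creep '0 -0.195 -0.66 0.05 -0.062;0 -0.195 -0.66 0.05 -0.062;0 -0.195 -0.66 0.05 -0.062;0 -0.195 -0.66 0.05 -0.062;0 -0.195 -0.66 0.05 -0.062;0 -0.195 -0.66 0.05 -0.062;0 -0.195 -0.66 0.05 -0.062;0 -0.195 -0.66 0.05 -0.062'
python3 - <<'E'
from h import *
s=r.sense(); f=r.grab_frame('wrist'); cv2.imwrite('pics/w6.png',f)
def rect(c,q,z):
    m=r.masks_of(c,q)[0]; ys,xs=np.nonzero(m['region']); p=pix2plane(c,np.c_[xs,ys],z,s)[:,:2]; print(q,round(m['confidence'],2),cv2.minAreaRect(p.astype(np.float32)))
rect('wrist','brush_mid',.045); rect('wrist','rest_top',.03)
print(s['ee_pos'])
r.grab_frame('top'); rect('top','board_mid',.068)
E
```

```text
time: 14.15
ee_pos: [0.4458, -0.3197, 0.2197]
ee_rot: [[-0.968, 0.251, -0.002], [0.251, 0.968, 0.003], [0.003, 0.002, -1.0]]
contact_force: [0.1, -0.2, -0.8]
gripper_width: 1.002
finger_force: 0.0
brush_mid 0.65 ((0.4236418604850769, -0.31692907214164734), (0.03461073711514473, 0.18601031601428986), 75.44940185546875)
rest_top 0.7 ((0.4439948797225952, -0.3193262219429016), (0.06294505298137665, 0.12937596440315247), 75.62506866455078)
[ 0.44579551 -0.31969198  0.21972666]
board_mid 0.66 ((0.5255537629127502, -0.056295327842235565), (0.055993761867284775, 0.20997709035873413), 81.9340591430664)
```

View pics/w6.png

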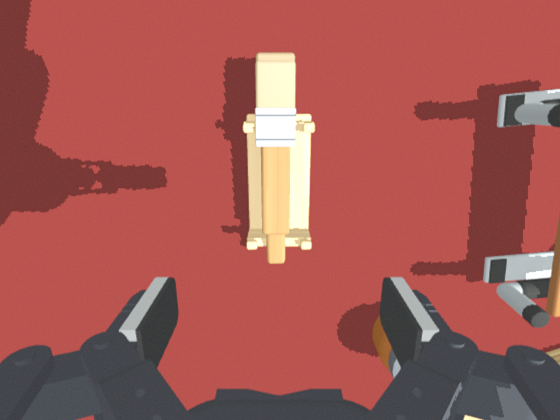

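The wrist view shows the brush in line with the jaws: bristle end at (276,55), ferrule at rows 108–146, tail end at (276,262), rest walls at rows 123 and 240. The board lies where intended.

```bash
python3 -m creep '0.2 -0.007 -0.003 -0.12 0;0.3 -0.007 -0.003 -0.24 0;0.4 -0.007 -0.003 -0.36 0;0.4 -0.007 -0.003 -0.43 0;0.4 -0.007 -0.003 -0.455 0;0.4 -0.007 -0.003 -0.455 0' 25
python3 -m creep '1 0 0 0 0;1 0 0 0 0;1 0 0 0 0;1 0 0 0 0;1 0 0 0 0' 25
```

```text
time: 15.0
ee_pos: [0.4433, -0.3203, 0.0389]
ee_rot: [[-0.968, 0.249, -0.002], [0.249, 0.968, 0.001], [0.002, 0.001, -1.0]]
contact_force: [0.0, 0.3, 1.0]
gripper_width: 0.595
finger_force: 0.0
time: 15.5
ee_pos: [0.4448, -0.322, 0.0423]
ee_rot: [[-0.968, 0.25, 0.004], [0.25, 0.968, -0.003], [-0.004, -0.002, -1.0]]
contact_force: [-0.6, 1.5, 6.5]
gripper_width: 0.292
finger_force: 26.5
```

```bash
python3 -m creep '1 0 0 0.06 0;1 0 0 0.125 0;1 -0.1 0.025 0.125 0;1 -0.2 0.05 0.125 0;1 -0.29 0.075 0.125 0;1 -0.29 0.075 0.125 0;1 -0.29 0.075 0.07 0;1 -0.29 0.075 0.02 0'
python3 -m creep '1 0 0 -0.01 0;1 0 0 -0.02 0;1 0 0 -0.03 0;1 0 0 -0.04 0;1 0 0 -0.05 0;1 0 0 -0.06 0;1 0 0 -0.07 0;1 0 0 -0.07 0'
```

```text
time: 16.3
ee_pos: [0.3284, -0.2921, 0.0487]
ee_rot: [[-0.968, 0.25, 0.003], [0.25, 0.968, -0.003], [-0.004, -0.002, -1.0]]
contact_force: [0.2, -0.0, -0.5]
gripper_width: 0.298
finger_force: 25.7
time: 17.1
ee_pos: [0.3291, -0.2922, 0.0229]
ee_rot: [[-0.968, 0.25, 0.003], [0.25, 0.968, -0.002], [-0.004, -0.001, -1.0]]
contact_force: [-6.6, 7.3, 25.8]
gripper_width: 0.298
finger_force: 31.8
```

```bash
python3 -m creep '1 0 0 0.05 0;1 0 0 0.1 0;1 0 0 0.2 0;1 0 0 0.2 0'
python3 - <<'E'
from h import *
s=r.sense(); a=r.grab_frame('wrist'); b=r.grab_frame('scene')
cv2.imwrite('pics/w7.png',np.hstack([a,cv2.resize(b[60:240,130:300],(397,420))])[:, :])
im=cv2.imread('pics/w7.png'); cv2.imwrite('pics/w7.png',cv2.resize(im,(800,int(800*420/im.shape[1]))))
for c in('wrist','scene','top'):
    if c=='top': r.grab_frame(c)
    for q in('brush_mid','brush_tip'):
        for d in r.look_for(c,q)[:2]: print(c,q,round(d['confidence'],2),w(c,d['point']).round(3))
print(s['ee_pos'],s['gripper_width'])
E
```

```text
time: 17.5
ee_pos: [0.3295, -0.2931, 0.1045]
ee_rot: [[-0.968, 0.25, 0.006], [0.25, 0.968, -0.006], [-0.008, -0.005, -1.0]]
contact_force: [0.4, -0.8, -0.3]
gripper_width: 0.299
finger_force: 28.6
wrist brush_mid 0.95 [ 0.28  -0.281  0.097]
wrist brush_tip 0.6 [ 0.241 -0.269  0.083]
scene brush_mid 0.68 [ 0.299 -0.281  0.099]
scene brush_tip 0.74 [ 0.541 -0.054  0.069]
scene brush_tip 0.43 [ 0.244 -0.261  0.085]
top brush_mid 0.85 [ 0.356 -0.293  0.112]
top brush_mid 0.54 [ 0.648 -0.215  0.065]
top brush_tip 0.73 [ 0.609 -0.012  0.039]
top brush_tip 0.63 [0.537 0.017 0.035]
[ 0.3295393  -0.2930509   0.10450554] 0.29857050660070267
```

View pics/w7.png

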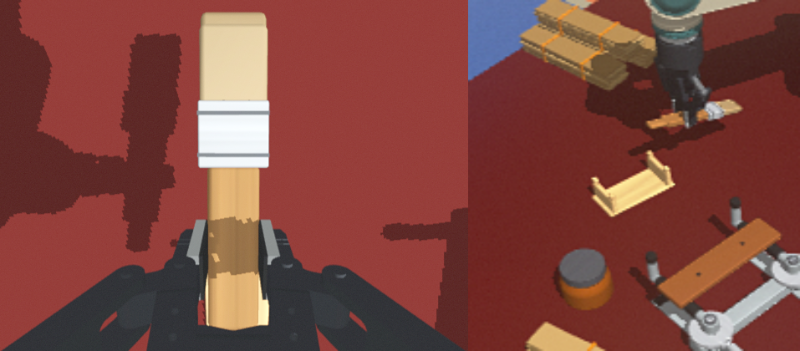

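The brush is held and tilted bristles-down by about 13° (tip near (281,20) in the full wrist frame). I'll press it a little further for more clearance in the bowl.

```bash
python3 -m creep '1 0 0 -0.1 0;1 0 0 -0.17 0;1 0 0 -0.19 0;1 0 0 -0.2 0;1 0 0 -0.21 0;1 0 0 -0.22 0;1 0 0 -0.225 0;1 0 0 -0.225 0' 20
python3 -m creep '1 0 0 0.05 0;1 0 0 0.15 0;1 0 0 0.25 0;1 0 0 0.3 0;1 0 0 0.3 0' 30
python3 - <<'E'
from h import *
s=r.sense(); a=r.grab_frame('wrist'); cv2.imwrite('pics/w8.png',a)
for q in('brush_mid','brush_tip'):
        for d in r.look_for('wrist',q)[:2]: print(q,round(d['confidence'],2),w('wrist',d['point']).round(3))
m=r.masks_of('wrist','brush_mid')[0]['region']; ys,xs=np.nonzero(m)
print(ys.min(),[(y,xs[ys==y].min(),xs[ys==y].max()) for y in range(ys.min()+2,ys.min()+200,12)],s['ee_pos'])
E
```

```text
time: 18.75
ee_pos: [0.33, -0.2947, 0.0166]
ee_rot: [[-0.968, 0.25, 0.005], [0.25, 0.968, -0.008], [-0.007, -0.006, -1.0]]
contact_force: [-13.1, 5.8, 43.6]
gripper_width: 0.296
finger_force: 40.7
time: 19.25
ee_pos: [0.3289, -0.2925, 0.1337]
ee_rot: [[-0.968, 0.25, 0.005], [0.25, 0.968, -0.005], [-0.006, -0.004, -1.0]]
contact_force: [0.3, -0.8, -0.3]
gripper_width: 0.298
finger_force: 35.2
brush_mid 0.77 [ 0.274 -0.281  0.133]
brush_mid 0.44 [ 0.492 -0.296 -0.   ]
0 [(2, np.int64(241), np.int64(317)), (14, np.int64(239), np.int64(320)), (26, np.int64(236), np.int64(323)), (38, np.int64(236), np.int64(321)), (50, np.int64(237), np.int64(321)), (62, np.int64(237), np.int64(321)), (74, np.int64(237), np.int64(321)), (86, np.int64(238), np.int64(321)), (98, np.int64(238), np.int64(321)), (110, np.int64(236), np.int64(321)), (122, np.int64(235), np.int64(323)), (134, np.int64(235), np.int64(323)), (146, np.int64(235), np.int64(323)), (158, np.int64(235), np.int64(323)), (170, np.int64(235), np.int64(323)), (182, np.int64(233), np.int64(322)), (194, np.int64(237), np.int64(321))] [ 0.32888986 -0.29251762  0.13373676]
```

View pics/w8.png

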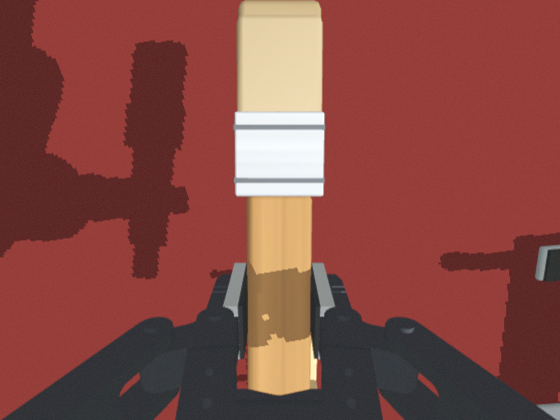

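```bash
python3 -m creep '1 0 0 0.12 -0.05;1 0.39 0.59 0.175 -0.42;1 0.39 0.59 0.175 -0.42;1 0.39 0.59 0.175 -0.42;1 0.39 0.59 0.175 -0.42;1 0.39 0.59 0.175 -0.42;1 0.39 0.59 0.175 -0.42;1 0.39 0.59 0.175 -0.42' 30
python3 -m creep '1 0.395 0.6 0 -0.419;1 0.395 0.6 0 -0.419;1 0.395 0.6 0 -0.419;1 0.395 0.6 0 -0.419;1 0.395 0.6 0 -0.419;1 0.395 0.6 0 -0.419;1 0.395 0.6 0 -0.419;1 0.395 0.6 0 -0.419'
python3 - <<'E'
from h import *
s=r.sense(); b=r.grab_frame('scene'); r.grab_frame('top'); c=b[150:380,230:450]; cv2.imwrite('pics/s9.png',cv2.resize(c,None,fx=2.6,fy=2.6))
for cam in('scene','top'):
    for q in('brush_tip','oil_bowl_rim'):
        for d in r.look_for(cam,q)[:1]: print(cam,q,round(d['confidence'],2),w(cam,d['point']).round(3))
print(s['ee_pos'])
E
```

```text
time: 20.25
ee_pos: [0.4845, -0.0516, 0.1982]
ee_rot: [[-0.615, 0.789, -0.002], [0.789, 0.615, 0.001], [0.003, -0.001, -1.0]]
contact_force: [0.1, 0.1, -0.0]
gripper_width: 0.299
finger_force: 35.2
time: 21.05
ee_pos: [0.641, 0.1854, 0.1964]
ee_rot: [[-0.002, 1.0, -0.005], [1.0, 0.002, -0.001], [-0.001, -0.005, -1.0]]
contact_force: [0.4, -0.9, 0.6]
gripper_width: 0.299
finger_force: 35.2
scene brush_tip 0.64 [0.645 0.28  0.188]
scene oil_bowl_rim 0.84 [0.635 0.253 0.011]
top oil_bowl_rim 0.77 [0.661 0.274 0.004]
[0.64104042 0.18541125 0.19639321]
```

View pics/s9.png

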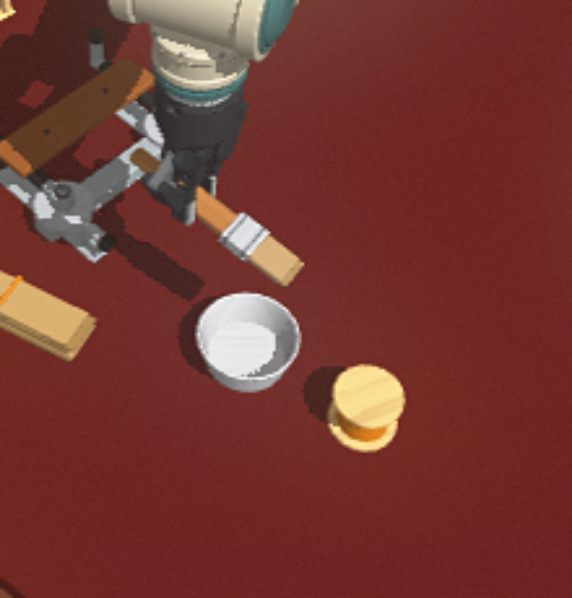

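```bash
python3 -m creep '1 0.005 -0.01 -0.1 0;1 0.005 -0.01 -0.2 0;1 0.005 -0.01 -0.28 0;1 0.005 -0.01 -0.32 0;1 0.005 -0.01 -0.345 0;1 0.005 -0.01 -0.36 0;1 0.005 -0.01 -0.365 0;1 0.005 -0.01 -0.365 0'
python3 - <<'E'
from h import *
s=r.sense(); b=r.grab_frame('scene'); c=b[210:330,260:400]; cv2.imwrite('pics/s10.png',cv2.resize(c,None,fx=4,fy=4,interpolation=cv2.INTER_CUBIC))
for q in('brush_tip','brush_mid','oil_bowl_rim'):
    for d in r.look_for('scene',q)[:1]: print(q,round(d['confidence'],2),w('scene',d['point']).round(3))
print(s['ee_pos'],s['contact_force'])
E
```

```text
time: 22.15
ee_pos: [0.6442, 0.181, 0.0551]
ee_rot: [[-0.0, 1.0, 0.002], [1.0, 0.0, 0.0], [0.0, 0.002, -1.0]]
contact_force: [0.5, 0.1, -1.3]
gripper_width: 0.294
finger_force: 35.2
brush_tip 0.69 [0.649 0.273 0.044]
brush_mid 0.58 [0.647 0.238 0.054]
oil_bowl_rim 0.72 [0.648 0.263 0.019]
[0.64417668 0.18100313 0.05506517] [ 0.5440401   0.08336622 -1.33036369]
```

View pics/s10.png

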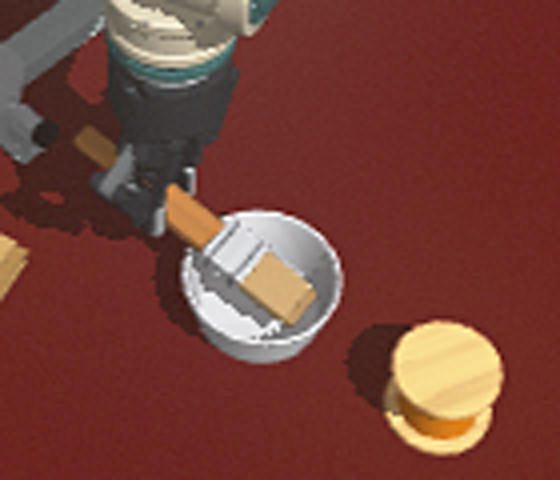

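The bristles are inside the bowl mouth, tip near crop (308,308), with no contact yet and only about level with the threshold. I'll go lower and slightly forward.

```bash
python3 -m creep '1 -0.006 0.01 -0.01 0;1 -0.006 0.012 -0.02 0;1 -0.006 0.012 -0.025 0;1 -0.006 0.012 -0.025 0'
python3 - <<'E'
from h import *
r.grab_frame('scene')
for q in('brush_tip','brush_mid','oil_bowl_rim'):
    for d in r.look_for('scene',q)[:1]: print(q,round(d['confidence'],2),w('scene',d['point']).round(3))
E
```

```text
time: 22.75
ee_pos: [0.6419, 0.1863, 0.0461]
ee_rot: [[-0.001, 1.0, 0.003], [1.0, 0.001, 0.001], [0.001, 0.003, -1.0]]
contact_force: [-2.7, -0.8, 10.1]
gripper_width: 0.296
finger_force: 36.7
brush_tip 0.6 [0.644 0.285 0.041]
brush_mid 0.62 [ 0.76  -0.028  0.035]
oil_bowl_rim 0.76 [0.651 0.259 0.022]
```

```bash
python3 - <<'E'
from h import *
m=r.camera_model('scene'); R=cv2.Rodrigues(np.array(m['rvec'],float))[0].T; o=-R@np.array(m['tvec']).ravel(); print('cam',o.round(3))
for q in('brush_mid','brush_tip'):
  for k in r.masks_of('scene',q)[:3]:
    ys,xs=np.nonzero(k['region']); print(q,round(k['confidence'],2),len(xs),xs.min(),xs.max(),ys.min(),ys.max())
    if not(300<xs.mean()<370 and 230<ys.mean()<310): continue
    p=np.c_[xs,ys].astype(float); c=p.mean(0); u=np.linalg.svd(p-c,full_matrices=False)[2][0]; u*=np.sign(u[0]); n=np.array([-u[1],u[0]])
    t=(p-c)@u; v=(p-c)@n
    for lo in np.arange(t.min(),t.max(),4):
        g=(t>=lo)&(t<lo+4)
        if g.sum()<3: continue
        px=c+u*t[g].mean()+n*(v[g].min()+v[g].max())/2
        D=R@np.linalg.inv(m['mtx'])@np.r_[px,1]; X=o+D*((.642-o[0])/D[0]); print(px.round(1),X.round(4),round(np.ptp(v[g]),1))
E
```

```text
cam [1.239 0.578 1.088]
brush_mid 0.74 572 281 340 244 292
[283.3 246.5] [0.642  0.1206 0.0673] 5.6
[286.2 249. ] [0.642  0.1305 0.0636] 5.8
[289.2 251. ] [0.642  0.1406 0.0629] 5.8
[304.5 260.1] [0.642  0.1909 0.0641] 3.6
[305.8 263.2] [0.642  0.1956 0.0536] 8.2
[308.5 266.1] [0.642  0.2045 0.0481] 9.6
[311.8 268.4] [0.642  0.2152 0.0467] 9.4
[314.8 271.1] [0.642  0.2253 0.0431] 12.8
[318.  273.4] [0.642  0.2354 0.0416] 13.8
[321.3 275.5] [0.642  0.2461 0.0412] 13.6
[324.3 278.1] [0.642  0.2558 0.0378] 13.0
[327.6 280.6] [0.642  0.2664 0.0359] 11.8
[330.8 283. ] [0.642  0.2766 0.034 ] 11.4
[333.9 285.5] [0.642  0.2864 0.0311] 11.8
[336.9 287.4] [0.642  0.2959 0.0309] 10.8
brush_tip 0.74 184 323 340 276 291
[326.5 279.8] [0.642  0.2629 0.0362] 11.4
[329.4 282.1] [0.642  0.2722 0.034 ] 11.4
[332.6 284.6] [0.642  0.2824 0.0318] 11.9
[335.8 287. ] [0.642  0.2925 0.0296] 10.8
[338.6 287. ] [0.642  0.3004 0.0372] 5.0
```

Fitting the brush mask gives the tip about 13 mm below the rim and 37 mm from the bowl's centre, so the bristles are dipped. Next I lift and go to the board.

```bash
python3 -m creep '1 0 -0.008 0.004 0;1 0 -0.015 0.006 0;1 0 -0.015 0.006 0;1 0 -0.015 0.1 0;1 0 -0.015 0.2 0;1 0 -0.015 0.3 0;1 0 -0.015 0.385 0;1 0 -0.015 0.385 0'
python3 -m creep '1 -0.2 -0.605 0 0.9;1 -0.2 -0.605 0 0.9;1 -0.2 -0.605 0 0.9;1 -0.2 -0.605 0 0.9;1 -0.2 -0.605 0 0.9;1 -0.2 -0.605 0 0.9;1 -0.2 -0.605 0 0.9;1 -0.2 -0.605 0 0.9'
python3 -m creep '1 0 0 0 0.05;1 0 0 0 0.05;1 0 0 0 0.05'
python3 - <<'E'
from h import *
s=r.sense(); r.grab_frame('scene'); R0=np.array(s['ee_rot']); e=np.array(s['ee_pos'])
m=r.camera_model('scene'); R=cv2.Rodrigues(np.array(m['rvec'],float))[0].T; o=-R@np.array(m['tvec']).ravel()
nv=R0[:,1]
for k in r.masks_of('scene','brush_mid')[:1]:
    ys,xs=np.nonzero(k['region']); p=np.c_[xs,ys].astype(float); D=np.c_[p,np.ones(len(p))]@np.linalg.inv(m['mtx']).T@R.T
    X=o+D*(((e-o)@nv)/(D@nv))[:,None]; L=(X-e)@R0[:,0]; z=X[:,2]-e[2]
    for a in range(int(L.min()*1000)//15*15,int(L.max()*1000),15):
        g=(L*1000>=a)&(L*1000<a+15)
        if g.sum()>3: print(a+7,(z[g].min()*1000).round(1),(z[g].max()*1000).round(1))
    print(k['confidence'],L.max())
print(e.round(4),R0[:,0])
r.grab_frame('top')
k=r.masks_of('top','oil_bowl_rim')[0]; ys,xs=np.nonzero(k['region']); print('bowl',cv2.minAreaRect(pix2plane('top',np.c_[xs,ys],.042)[:,:2].astype(np.float32)))
E
```

```text
time: 23.85
ee_pos: [0.6428, 0.1797, 0.2039]
ee_rot: [[0.0, 1.0, 0.009], [1.0, -0.0, 0.001], [0.001, 0.009, -1.0]]
contact_force: [0.7, -0.0, 0.8]
gripper_width: 0.295
finger_force: 35.4
time: 24.65
ee_pos: [0.5602, -0.0633, 0.1959]
ee_rot: [[-0.925, 0.381, -0.003], [0.381, 0.925, 0.0], [0.003, -0.001, -1.0]]
contact_force: [0.3, -0.1, 0.7]
gripper_width: 0.294
finger_force: 35.4
time: 24.95
ee_pos: [0.5607, -0.0624, 0.1965]
ee_rot: [[-0.95, 0.314, -0.002], [0.314, 0.95, 0.0], [0.002, -0.0, -1.0]]
contact_force: [0.1, 0.8, -0.6]
gripper_width: 0.296
finger_force: 35.4
-68 9.8 33.6
-53 6.8 30.7
-38 0.4 31.6
-23 -4.7 28.7
-8 -7.9 24.1
22 -13.9 -8.4
37 -17.4 1.3
52 -28.1 16.4
67 -29.5 14.8
82 -31.3 8.2
97 -34.4 5.1
112 -38.0 -5.6
0.72 0.12033124524956054
[ 0.5607 -0.0624  0.1965] [-0.94958347  0.31350861  0.00189151]
bowl ((0.6417965888977051, 0.2599065899848938), (0.10019076615571976, 0.1029416024684906), 89.8792495727539)
```

```bash
python3 -m creep '1 0 0 -0.08 0.08;1 0 0 -0.16 0.104;1 0 0 -0.22 0.104;1 0 0 -0.25 0.104;1 0 0 -0.262 0.104;1 0 0 -0.27 0.104;1 0 0 -0.27 0.104;1 0 0 -0.27 0.104'
python3 - <<'E'
from h import *
s=r.sense(); r.grab_frame('scene'); print(s['ee_pos'],s['contact_force'])
for q in('brush_tip','board_mid'):
    for d in r.look_for('scene',q)[:2]: print(q,round(d['confidence'],2),w('scene',d['point']).round(3))
E
```

```text
time: 25.95
ee_pos: [0.5618, -0.0624, 0.091]
ee_rot: [[-0.988, 0.153, 0.002], [0.153, 0.988, -0.0], [-0.002, 0.0, -1.0]]
contact_force: [-0.6, 0.3, -0.1]
gripper_width: 0.296
finger_force: 35.4
[ 0.56176958 -0.06244178  0.09098874] [-0.63034839  0.26111287 -0.14233329]
board_mid 0.94 [ 0.564 -0.049  0.067]
```

```bash
(python3 -m creep '1 0 0 -0.004 0;1 0 0 -0.004 0'
python3 -m creep '1 0 0 -0.004 0;1 0 0 -0.004 0'
python3 -m creep '1 0 0 -0.004 0;1 0 0 -0.004 0'
python3 -m creep '1 0 0 0 0;1 0 0 0 0') | grep -E 'ee_pos|contact'
```

```text
ee_pos: [0.5611, -0.0623, 0.0881]
contact_force: [-0.9, 1.1, 0.5]
ee_pos: [0.5611, -0.0623, 0.0863]
contact_force: [0.0, -0.3, 0.1]
ee_pos: [0.5611, -0.0623, 0.0847]
contact_force: [0.5, -0.0, 0.6]
ee_pos: [0.5611, -0.0623, 0.0849]
contact_force: [-0.2, 0.1, 0.9]
```

```bash
cat > prof.py <<'E'
from h import *
def prof(q='brush_mid'):
    s=r.sense(); r.grab_frame('scene'); R0=np.array(s['ee_rot']); e=np.array(s['ee_pos'])
    m=r.camera_model('scene'); R=cv2.Rodrigues(np.array(m['rvec'],float))[0].T; o=-R@np.array(m['tvec']).ravel(); nv=R0[:,1]
    for k in r.masks_of('scene',q)[:1]:
        ys,xs=np.nonzero(k['region']); p=np.c_[xs,ys].astype(float); D=np.c_[p,np.ones(len(p))]@np.linalg.inv(m['mtx']).T@R.T
        X=o+D*(((e-o)@nv)/(D@nv))[:,None]; L=(X-e)@R0[:,0]; z=X[:,2]
        for a in range(int(L.min()*1000)//15*15,int(L.max()*1000),15):
            g=(L*1000>=a)&(L*1000<a+15)
            if g.sum()>3: print(a+7,(z[g].min()*1000).round(1),(z[g].max()*1000).round(1),end=' | ')
        print(k['confidence'],L.max())
    F=[s['contact_force']]
    for i in range(5): r.grab_frame('scene'); F.append(r.sense()['contact_force'])
    print(e.round(4),'F',np.mean(F,0).round(2),np.std(F,0).round(2))
E
python3 -c "
from prof import *
prof()"
```

```text
[ 0.5611 -0.0623  0.0849] F [-0.31  0.19  0.5 ] [0.48 0.35 0.62]
```

```bash
python3 - <<'E'
from h import *
for c in('scene','wrist','top'):
    s=r.sense(); f=r.grab_frame(c)
    for q in('brush_tip','brush_mid'):
        for d in r.look_for(c,q)[:2]: print(c,q,round(d['confidence'],2),w(c,d['point']).round(3))
        for k in r.masks_of(c,q)[:1]:
            ys,xs=np.nonzero(k['region']); print(' mask',round(k['confidence'],2),len(xs),xs.min(),xs.max(),ys.min(),ys.max())
            if c=='wrist': print([(y,np.ptp(xs[ys==y])+1) for y in range(ys.min()+2,ys.min()+190,20)])
E
```

```text
scene brush_tip 0.74 [ 0.671 -0.204  0.056]
 mask 0.62 1878 222 315 162 249
scene brush_mid 0.7 [ 0.522 -0.057  0.084]
 mask 0.79 327 229 281 176 203
wrist brush_tip 0.55 [ 0.47  -0.05   0.082]
 mask 0.55 9691 233 322 0 110Traceback (most recent call last):
  File "<stdin>", line 8, in <module>
    return _methods._ptp(a, axis=axis, out=out, **kwargs)
           ~~~~~~~~~~~~~^^^^^^^^^^^^^^^^^^^^^^^^^^^^^^^^^
    umr_maximum(a, axis, None, out, keepdims),
    ~~~~~~~~~~~^^^^^^^^^^^^^^^^^^^^^^^^^^^^^^
ValueError: zero-size array to reduction operation maximum which has no identity
```

```bash
python3 - <<'E'
from h import *
r.grab_frame('wrist')
for q in('brush_mid','brush_tip'):
    k=r.masks_of('wrist',q)
    if k:
        M=k[0]['region']; print(q,[(y,int(M[y].sum())) for y in range(2,210,14)])
for q in('brush_mid','brush_tip'):
    for d in r.look_for('wrist',q)[:1]: print(q,w('wrist',d['point']).round(4))
print(r.sense()['contact_force'])
E
python3 -m creep '1 0 0 -0.003 0;1 0 0 -0.003 0;1 0 0 -0.003 0'
```

```text
brush_mid [(2, 87), (16, 91), (30, 90), (44, 90), (58, 89), (72, 89), (86, 87), (100, 88), (114, 91), (128, 94), (142, 90), (156, 90), (170, 89), (184, 90), (198, 65)]
brush_tip [(2, 87), (16, 91), (30, 90), (44, 89), (58, 89), (72, 88), (86, 88), (100, 87), (114, 0), (128, 0), (142, 0), (156, 0), (170, 0), (184, 0), (198, 0)]
brush_mid [ 0.5079 -0.05    0.0922]
brush_tip [ 0.4684 -0.0481  0.0797]
[-0.51476047  0.4620449  -0.08529523]
time: 28.2
ee_pos: [0.5612, -0.0623, 0.0838]
ee_rot: [[-0.988, 0.152, 0.0], [0.152, 0.988, 0.0], [-0.0, 0.0, -1.0]]
contact_force: [1.0, 0.0, 0.4]
gripper_width: 0.301
finger_force: 35.4
```

The bristles widen toward the tip in the wrist view (87→91 px, against 84 px when free), so they are bent and pressing on the board. Now the stroke.

```bash
python3 -m creep '1 0.022 -0.0035 0.002 0;1 0.045 -0.007 0.002 0;1 0.068 -0.0105 0.002 0;1 0.092 -0.014 0.002 0;1 0.115 -0.018 0.002 0;1 0.138 -0.0215 0.002 0;1 0.162 -0.025 0.002 0;1 0.185 -0.029 0.002 0'
python3 - <<'E'
from h import *
r.grab_frame('wrist'); M=r.masks_of('wrist','brush_tip'); print([(y,int(M[0]['region'][y].sum())) for y in range(2,110,14)] if M else 0)
E
python3 -m creep '1 0.022 -0.0035 0 0;1 0.045 -0.007 0 0;1 0.068 -0.0105 0 0;1 0.092 -0.014 0 0;1 0.115 -0.018 0 0;1 0.138 -0.0215 0 0;1 0.162 -0.025 0 0;1 0.185 -0.029 0 0'
python3 - <<'E'
from h import *
r.grab_frame('wrist'); M=r.masks_of('wrist','brush_tip'); print([(y,int(M[0]['region'][y].sum())) for y in range(2,110,14)] if M else 0)
r.grab_frame('top'); k=r.masks_of('top','board_mid')[0]; ys,xs=np.nonzero(k['region']); print('board',cv2.minAreaRect(pix2plane('top',np.c_[xs,ys],.068)[:,:2].astype(np.float32)))
for d in r.look_for('wrist','brush_tip')[:1]: print(w('wrist',d['point']).round(4))
E
```

```text
time: 29.0
ee_pos: [0.6359, -0.0741, 0.0844]
ee_rot: [[-0.988, 0.152, -0.0], [0.152, 0.988, 0.0], [0.0, 0.0, -1.0]]
contact_force: [-0.2, 0.3, 0.1]
gripper_width: 0.299
finger_force: 35.4
[(2, 88), (16, 91), (30, 91), (44, 89), (58, 89), (72, 88), (86, 87), (100, 87)]
time: 29.9
ee_pos: [0.7093, -0.0855, 0.0843]
ee_rot: [[-0.988, 0.152, -0.001], [0.152, 0.988, 0.0], [0.001, 0.0, -1.0]]
contact_force: [-0.2, 0.4, 0.2]
gripper_width: 0.295
finger_force: 35.5
[(2, 88), (16, 91), (30, 91), (44, 89), (58, 89), (72, 87), (86, 87), (100, 87)]Traceback (most recent call last):
  File "<stdin>", line 3, in <module>
IndexError: list index out of range
```

```bash
python3 -m creep '1 0 0 0.05 0;1 0 0 0.15 0;1 0 0 0.25 0;1 0 0 0.3 0;1 0 0 0.3 0'
python3 - <<'E'
from h import *
r.grab_frame('wrist'); M=r.masks_of('wrist','brush_mid'); print([(y,int(M[0]['region'][y].sum())) for y in range(2,200,14)] if M else 0)
r.grab_frame('top'); 
for k in r.masks_of('top','board_mid')[:2]: ys,xs=np.nonzero(k['region']); print('board',k['confidence'],cv2.minAreaRect(pix2plane('top',np.c_[xs,ys],.068)[:,:2].astype(np.float32)))
E
```

```text
time: 30.6
ee_pos: [0.71, -0.0856, 0.2097]
ee_rot: [[-0.988, 0.152, 0.008], [0.152, 0.988, -0.001], [-0.008, -0.0, -1.0]]
contact_force: [0.4, 0.9, 0.1]
gripper_width: 0.297
finger_force: 35.4
[(2, 81), (16, 83), (30, 85), (44, 86), (58, 87), (72, 87), (86, 86), (100, 86), (114, 89), (128, 91), (142, 91), (156, 90), (170, 89), (184, 90), (198, 63)]
```

```bash
python3 -m creep '1 -0.665 -0.589 0 -0.063;1 -0.665 -0.589 0 -0.063;1 -0.665 -0.589 0 -0.063;1 -0.665 -0.589 0 -0.063;1 -0.665 -0.589 0 -0.063;1 -0.665 -0.589 0 -0.063;1 -0.665 -0.589 0 -0.063;1 -0.665 -0.589 0 -0.063'
python3 -m creep '1 0 0 -0.1 0;1 0 0 -0.2 0;1 0 0 -0.28 0;1 0 0 -0.28 0;1 0 0 -0.28 0' 20
python3 - <<'E'
from h import *
s=r.sense(); e=np.array(s['ee_pos']);R0=np.array(s['ee_rot']); print(e.round(4),np.degrees(np.arctan2(R0[1,0],R0[0,0])))
f=r.grab_frame('wrist')
for q,z in(('rest_top',.044),('brush_mid',.09)):
  for k in r.masks_of('wrist',q)[:1]:
    M=k['region']; ys,xs=np.nonzero(M); print(q,round(k['confidence'],2),ys.min(),ys.max(),[(y,int(np.nonzero(M[y])[0].min()),int(np.nonzero(M[y])[0].max())) for y in range(ys.min(),ys.max(),12) if M[y].any()])
r.grab_frame('top'); 
for q,z in(('board_mid',.068),('rest_top',.02)):
  for k in r.masks_of('top',q)[:1]: ys,xs=np.nonzero(k['region']); print(q,round(k['confidence'],2),cv2.minAreaRect(pix2plane('top',np.c_[xs,ys],z)[:,:2].astype(np.float32)))
E
```

```text
time: 31.6
ee_pos: [0.439, -0.3238, 0.2028]
ee_rot: [[-0.967, 0.255, -0.003], [0.255, 0.967, 0.001], [0.003, 0.0, -1.0]]
contact_force: [0.4, -0.3, -1.0]
gripper_width: 0.298
finger_force: 35.4
time: 32.1
ee_pos: [0.4431, -0.3206, 0.0923]
ee_rot: [[-0.969, 0.249, -0.001], [0.249, 0.969, 0.001], [0.002, 0.001, -1.0]]
contact_force: [0.9, -0.1, 0.2]
gripper_width: 0.293
finger_force: 35.4
[ 0.4431 -0.3206  0.0923] 165.58862038727753
rest_top 0.62 126 262 [(126, 327, 329), (138, 228, 335), (150, 222, 341), (162, 324, 329), (174, 323, 329), (186, 323, 329), (198, 235, 329), (210, 235, 327), (222, 234, 327), (234, 236, 326), (246, 235, 324), (258, 238, 325)]
brush_mid 0.56 0 393 [(0, 238, 317), (12, 237, 319), (24, 235, 321), (36, 235, 321), (48, 235, 321), (60, 235, 321), (72, 235, 321), (84, 235, 321), (96, 236, 321), (108, 236, 321), (120, 233, 323), (132, 234, 323), (144, 233, 323), (156, 234, 323), (168, 234, 322), (180, 233, 323), (192, 234, 322), (204, 246, 311), (216, 246, 311), (228, 246, 311), (240, 246, 310), (252, 246, 310), (264, 247, 310), (276, 247, 310), (288, 248, 309), (300, 248, 309), (312, 248, 309), (324, 248, 309), (336, 247, 310), (348, 247, 310), (360, 248, 310), (372, 248, 310), (384, 248, 309)]
board_mid 0.64 ((0.6006051301956177, -0.04905594885349274), (0.17128001153469086, 0.06342341005802155), 76.0698471069336)
rest_top 0.65 ((0.4462435841560364, -0.31057655811309814), (0.05986706539988518, 0.1302127242088318), 72.51264953613281)
```

```bash
python3 -m creep '1 0.001 0.004 -0.05 0;1 0.001 0.004 -0.09 0;1 0.001 0.004 -0.11 0;1 0.001 0.004 -0.12 0;1 0.001 0.004 -0.13 0;1 0.001 0.004 -0.14 0;1 0.001 0.004 -0.145 0;1 0.001 0.004 -0.145 0' 20
python3 - <<'E'
from h import *
r.grab_frame('wrist')
for k in r.masks_of('wrist','brush_mid')[:1]:
    M=k['region']; print([(y,int(M[y].sum())) for y in range(2,250,16)])
E
```

```text
time: 33.2
ee_pos: [0.4451, -0.3204, 0.0367]
ee_rot: [[-0.968, 0.249, 0.004], [0.249, 0.968, -0.002], [-0.005, -0.001, -1.0]]
contact_force: [2.4, 1.1, 5.2]
gripper_width: 0.294
finger_force: 36.4
[(2, 100), (18, 99), (34, 98), (50, 97), (66, 96), (82, 96), (98, 94), (114, 99), (130, 99), (146, 97), (162, 96), (178, 95), (194, 94), (210, 69), (226, 68), (242, 67)]
```

```bash
python3 -m creep '0.65 0 0 0 0;0.6 0 0 0 0;0.5 0 0 0 0;0.4 0 0 0 0;0.3 0 0 0 0;0.3 0 0 0 0;0.3 0 0 0.03 0;0.3 0 0 0.08 0'
python3 -m creep '0.2 0 0 0.1 0;0.2 0 0 0.2 0;0.2 0 0 0.3 0;0.2 0 0 0.35 0;0.2 0 0 0.35 0'
python3 - <<'E'
from h import *
s=r.sense(); f=r.grab_frame('wrist')
def rect(c,q,z):
    for k in r.masks_of(c,q)[:1]: 
        ys,xs=np.nonzero(k['region']); print(c,q,round(k['confidence'],2),cv2.minAreaRect(pix2plane(c,np.c_[xs,ys],z,s)[:,:2].astype(np.float32)))
rect('wrist','brush_mid',.045);rect('wrist','rest_top',.03)
M=r.masks_of('wrist','brush_mid')[0]['region']; ys,xs=np.nonzero(M); print([(y,int(M[y].sum())) for y in range(ys.min()+3,ys.max(),14)])
r.grab_frame('top'); rect('top','board_mid',.068); rect('top','brush_mid',.045)
r.grab_frame('scene')
for q in('board_mid','brush_mid','brush_tip','rest_top'):
    for d in r.look_for('scene',q)[:1]: print(q,round(d['confidence'],2),w('scene',d['point']).round(3))
print(s['ee_pos'])
E
```

```text
time: 34.1
ee_pos: [0.4429, -0.319, 0.0662]
ee_rot: [[-0.968, 0.249, -0.002], [0.249, 0.968, 0.002], [0.003, 0.001, -1.0]]
contact_force: [-0.1, -0.1, 0.0]
gripper_width: 0.702
finger_force: 0.0
time: 34.6
ee_pos: [0.4447, -0.3205, 0.2116]
ee_rot: [[-0.968, 0.249, 0.006], [0.249, 0.968, -0.005], [-0.008, -0.003, -1.0]]
contact_force: [-0.1, 0.3, -0.3]
gripper_width: 0.804
finger_force: 0.0
wrist brush_mid 0.81 ((0.4213067889213562, -0.314395010471344), (0.03440489619970322, 0.18634258210659027), 75.51055145263672)
wrist rest_top 0.57 ((0.44390150904655457, -0.3188789188861847), (0.06339193135499954, 0.12898078560829163), 75.29364013671875)
[(48, 39), (62, 42), (76, 41), (90, 40), (104, 42), (118, 42), (132, 40), (146, 30), (160, 30), (174, 31), (188, 29), (202, 30), (216, 29), (230, 28), (244, 19), (258, 19)]
top board_mid 0.85 ((0.5261663198471069, -0.05505234748125076), (0.05625082924962044, 0.20991618931293488), 81.61835479736328)
top brush_mid 0.69 ((0.42215973138809204, -0.31251972913742065), (0.03768043965101242, 0.18986330926418304), 76.62857055664062)
board_mid 0.62 [ 0.539 -0.054  0.071]
brush_mid 0.64 [0.562 0.014 0.035]
brush_tip 0.58 [ 0.357 -0.29   0.046]
rest_top 0.95 [ 0.453 -0.312  0.005]
[ 0.44465844 -0.32045633  0.21163707]
```

```bash
python3 -c "
from cell import r
print(r.finish_job())"
```

```text
the job is handed in; nothing more can be done
None
```

The job is handed in at about 35 s of the 72 s allowed; the hand-in returned no verdict. My last measurements put the folding arm home, the board flat across both arms, and the brush level on its rest within a few millimetres of where it started. Dip depth is the least certain step: the tip measured about 13 mm below the bowl's rim against the 8 mm required, give or take about 4 mm.

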